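# Store a sample tube and press the drawer's label home

## Robot

A 7-joint arm with a two-finger parallel gripper is mounted at the origin on a cart in front of the work surface, level with it; the furniture and walls round the work are solid. World frame = base frame: x ahead of the robot, y to its left, z up, the work surface at z = 0. Lengths are in m, angles in degrees, forces in N, time in s.
With the tool pointing down it reaches from about 0.4 to 0.925 m from the base axis. Payload 4.1 kg.
Tool frame: the origin (TCP) lies at the very end of the fingers, on their centre line; the grasp point (between the pads) lies 19 mm behind it; z points along the fingers, y is the line along which they close (so a half turn about z gives the same grasp; the last joint's range is limited). The gripper opens to 85 mm and grips with 20 to 120 N. Pads are 22 mm wide; open, the fingers measure 114 mm over their backs; the gripper's body (76 mm by 85 mm) begins 54 mm behind the grasp point. The pads swing forward as they close: fully open they stand 13 mm farther back than shut.
Start: joints at [57.64, 22.827, 2.584, 88.041, -1.071, 69.15, -2.905], TCP at [0.292, -0.581, 0.231] pointing down, gripper open.
Joint ranges: [-161.44, 161.44], [-28.35, 127.94], [-78.24, 83.42], [0, 140.83], [-78.03, 258.03], [13.02, 114.36], [-168.23, 168.23]. Speed limits (degrees/s): [147.25, 147.25, 180, 180, 180, 180, 180].

## Interface

Orientations are given as a 3x3 rotation matrix whose columns are the frame's x, y, z axes.
In Python, from cell import manip gives the robot as it stands. The module is installed in compiled form; this text tells all that it offers.
- The arm moves only by the shell command python3 -m creep 'ROWS' [FORCE]. ROWS is a JSON object of lists of equal length, an entry for each row: "xyz": the shift along the tool's x, y, z in units of 250 mm (1.0 is 250 mm), a list of three; "turn": the turn about the tool's z in units of pi/2 rad (1.0 is pi/2 rad); "gripper": the opening, from 0 (shut) to 1 (fully open). In form: {"xyz": [[dx, dy, dz], ...], "turn": [turn, ...], "gripper": [gripper, ...]}. A call has 1 to 10 rows; each row is the pose to reach, as a shift and turn from the pose commanded when the call began, along the tool's axes at that moment; what a row does not reach only later rows make up. A row lasts 1/12 s, in which the tool goes at most 41.7 mm and 7.16 degrees, less where a joint would pass 70% of its speed; a pose out of reach is approached as far as the arm can. A call with a number of a shift or a turn outside -1 to 1 is refused whole. A call with a gripper value outside its range is refused whole. The fingers move at their own pace and stop on an object; FORCE is the grip in N (left out, the last holds). Time passes only in rows, so rows that repeat a pose let the fingers close. It gives the time, the measured TCP pose, the force, the opening and the grip force at its end, in the units of the state.
- manip.observe(): the state, without advancing time (a new reading comes with each control period).
- manip.camera(name): name is "scene" or "top" or "wrist"; returns a dict with "pixels" (384x512x3 uint8, blue, green, red), "z_map" (384x512 float32, m along the optical axis (not along the pixel's ray), 0 where there is no reading), "K" (3x3 intrinsics, pixels), "cam_to_world" (4x4, takes a point from camera to world coordinates). Camera axes: x right, y down, z forward; pixel columns grow to the right and rows downward; lengths in m; the calibration is good to about 2 mm. A picture is of the moment at which its call begins.
- manip.job_done(): hands the job in; it is judged then, once.
The state is a dict: "t": time; "joint_pos": joint angles; "dq": joint speeds; "joint_torque": joint torques, N m; "position": TCP position; "orientation": TCP orientation; "contact_force": force on the tool from outside, world axes, zero at the start; "ft_torque": the same for the moment, N m; "width": finger opening in m; "gripper_force": force on a finger pad.
Only numpy, scipy, OpenCV 4.12 (cv2) and the standard library are available. Lean on these libraries where they do the work, as an engineer would, in place of code of your own. Each camera call takes 0.05 s, during which the arm holds its last target. There are 200 camera calls.

## Task

Lay the yellow-capped tube in the open drawer of the little bench cabinet and let go of it. Then take the label holder with the yellow card from the wooden stand and push it, upright and with its card facing out of the drawer's front, down behind the lip on that front until its sprung bar is fully down. Finish while still gripping the holder and pressing it home, leave the drawer open, and leave the green label, the purple-capped tube and the timer where they are.

Things in the scene. Friction and masses are not known exactly. Their poses are not given: they have to be found in the camera images.
- yellow_tube_mid (a point): middle of the loose sample tube with the YELLOW cap, lying on the desk: 84 mm long, body 12 mm thick, cap (its last 18 mm) 15 mm thick. Point on the tube's axis 42 mm from either end; its z axis runs along the tube to the cap, within 2 degrees of level. It can roll.
- purple_tube_mid (a point): the same for the tube with the PURPLE cap (bystander). The two tubes swap places from start to start.
- yellow_label: loose upright label holder with the YELLOW card, 25 to 50 g: white frame 10 x 64 x 44 mm (x, y, z) above a blade 4 x 60 x 28 mm. Origin: middle of the blade's lower edge; blade up to z = 28 mm, frame from 28 to 72. Card on the -x face. It starts in a slot of the stand, frame on the stand's top, card towards the robot; draw it straight up, gripped front to back (along x) by the frame's upper part.
- yellow_label_card (a point): centre of the card face of the yellow holder, 50 mm above its origin and 5 mm to its -x
- green_label: same holder with a GREEN card, in the stand's other slot (bystander). The two holders swap slots from start to start.
- stand: fixed wooden stand, 50 x 170 x 34 mm, origin at the centre of its underside, with two slots in line along its y, centred 42 mm either side of the origin
- bench_timer: loose white timer, 41 x 66 x 67 mm, standing on the desk (bystander); origin at the centre of its underside
- cabinet: fixed low grey cabinet, 130 x 190 x 62 mm (x, y, z), origin at the centre of its underside; its open face, where the drawer comes out, looks to its own -x, more or less to the robot
- drawer (a joint): how far the blue drawer is pulled out of the cabinet (m), 0 shut to 0.118 fully out; starts 0.10 or more out. It stays put against about 6 N.
- bay (a point): in the open drawer, on its inner floor, 50 mm behind the front wall's inner face, midway between the sides. Axes: x into the cabinet, y along the drawer's front, z up. Inside width 160 mm (y); side walls stand 41 mm above this point, front wall and flare 46 mm; the cabinet's top, 53 mm above it, starts 50 to 67 mm behind it.
- slot (a point): centre of the mouth of the label slot on the drawer's front, level with the lip's top; axes as for bay, so the card must look to -x. The slot is 8 mm wide (x) and 68 mm long (y), its front and rear edges flared to about 14 mm over the top 8 mm. Lip and wall reach 14 mm either side of its middle, so fingers must stay above the mouth. The red sprung bar lies 18 mm below the mouth.
- press_bar (a joint): how far the sprung red bar in the slot is pressed down (m): 0 free, 0.008 fully down, at a stop. Spring: 3.6 N at first, 8.4 N fully down. Fully down, the holder's blade reaches 26 mm below the mouth and its frame is 2 mm above it. The spring lifts the holder again when it is let go.
Things that resemble listed ones, but are neither listed nor needed, are in the scene too. There is more than one size of the cabinet; the one meant has the size given above.

How it is judged:
By the outcome, as a careful person would: the job done as asked, in the order asked, and still so for the second after the job is handed in, while the arm keeps its last pose, push and grip.
It also fails if it takes over 61 s, if anything falls off the work surface, if the arm or the gripper's body presses on something with over 40 N, if the wrist force passes 120 N, or if a joint passes its speed limit or range.

## Working session

There is one attempt and no reset: what is moved stays moved. The work goes in short steps, Python scripts to look and compute and a shell command to move; the robot and the scene stay as the last step left them, time stands still between calls to the robot, and variables do not carry over. Pictures are saved under pics/ and viewed, at most 10 in all, crops included, and the job is handed in when it is done.

```bash
mkdir -p pics; cat > h.py <<'E'
import numpy as np, cv2
from cell import manip
def cap(n):
    c=manip.camera(n); return c
def pts(c):
    z=c["z_map"]; K=c["K"]; v,u=np.mgrid[:z.shape[0],:z.shape[1]]
    p=np.stack([(u-K[0,2])/K[0,0]*z,(v-K[1,2])/K[1,1]*z,z],-1)
    T=np.array(c["cam_to_world"]); P=p@T[:3,:3].T+T[:3,3]; P[z==0]=np.nan; return P
def save(c,n): cv2.imwrite(f"pics/{n}.png",c["pixels"]); np.savez(f"pics/{n}.npz",pixels=c["pixels"],P=pts(c))
E
python3 - <<'E'
from h import *
s=manip.observe(); print({k:np.round(v,3).tolist() for k,v in s.items()})
a=cap("scene");b=cap("top");save(a,"s0");save(b,"t0")
cv2.imwrite("pics/t0b.png",cv2.resize(b["pixels"],(800,600)))
print(np.round(b["cam_to_world"],3),np.round(a["cam_to_world"],3),b["K"])
E
```

```text
{'t': 0.0, 'joint_pos': [57.64, 22.873, 2.579, 88.117, -1.072, 69.147, -2.907], 'dq': [-0.043, 0.003, -0.057, -0.054, -0.099, -0.034, -0.062], 'joint_torque': [-0.002, -47.512, 1.364, -25.422, 0.011, 0.01, 0.0], 'position': [0.292, -0.58, 0.23], 'orientation': [[0.893, 0.449, -0.001], [0.449, -0.893, 0.002], [-0.0, -0.002, -1.0]], 'contact_force': [-0.358, -0.762, -0.398], 'ft_torque': [0.044, -0.05, -0.026], 'gripper_force': 0.0, 'width': 0.086}
[[ 0.012 -0.991  0.131  0.359]
 [-1.    -0.013 -0.005  0.034]
 [ 0.006 -0.131 -0.991  1.323]
 [ 0.     0.     0.     1.   ]] [[ 0.556 -0.633  0.539 -0.16 ]
 [-0.831 -0.426  0.356 -0.432]
 [ 0.004 -0.646 -0.763  1.066]
 [ 0.     0.     0.     1.   ]] [[490.93285356   0.         258.54213273]
 [  0.         490.93285356 189.62862899]
 [  0.           0.           1.        ]]
```

View pics/t0b.png

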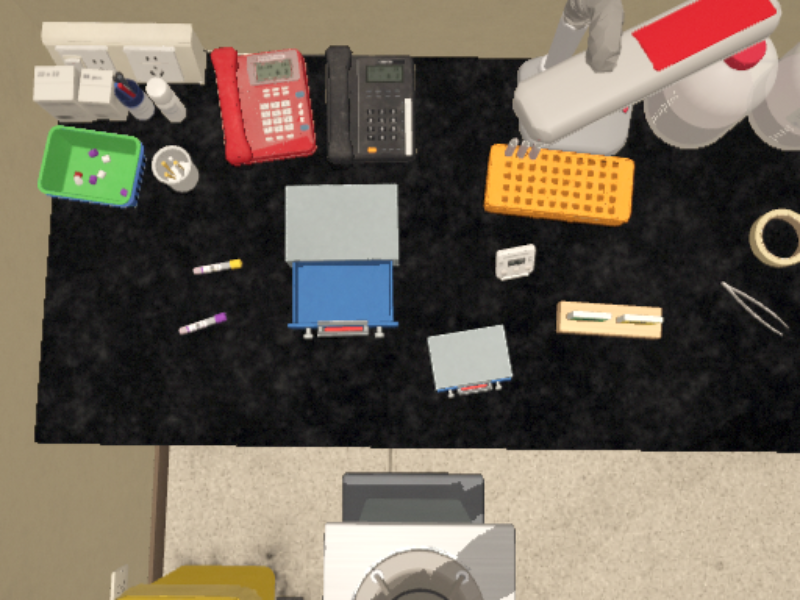

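View pics/s0.png

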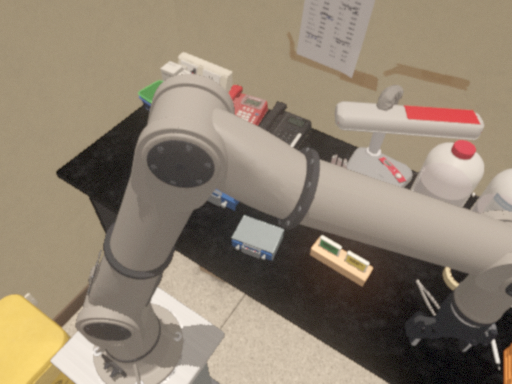

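The top view (800x600) shows the yellow tube at (218,267), the purple tube at (204,323) and the large cabinet at (342,222). Its open drawer's front and red bar are at (343,328). The stand is at (610,320), with the yellow label probably in the right slot at (640,319), and the timer is at (516,262). The small cabinet at (470,357) is a decoy.

```bash
python3 - <<'E'
from h import *
d=np.load("pics/t0.npz"); I=d["pixels"]; P=d["P"]; H=cv2.cvtColor(I,cv2.COLOR_BGR2HSV)
def reg(u0,v0,u1,v1):  # 800x600 coords
    m=np.zeros(I.shape[:2],bool); m[int(v0*.64):int(v1*.64),int(u0*.64):int(u1*.64)]=1; return m
def rect(m,n):
    q=P[m]; q=q[~np.isnan(q[:,0])]
    r=cv2.minAreaRect((q[:,:2]*1000).astype(np.float32)); print(n,len(q),"c",np.round(q.mean(0),4),"rect",np.round(r[0],1),np.round(r[1],1),round(r[2],1),"z",np.round(np.percentile(q[:,2],[5,50,95]),4))
    return q
h=P[...,2]
rect(reg(185,250,250,285)&(h>.005),"ytube"); rect(reg(185,250,250,285)&(H[...,0]>18)&(H[...,0]<35)&(H[...,1]>120)&(h>.004),"ycap")
rect(reg(170,305,240,340)&(h>.005),"ptube")
rect(reg(280,180,405,275)&(h>.055),"cabtop")
rect(reg(280,310,405,340)&(h>.035),"front")
rect(reg(315,318,372,340)&((H[...,0]<8)|(H[...,0]>172))&(H[...,1]>120),"bar")
rect(reg(300,268,388,318)&(h<.03),"floor")
rect(reg(550,295,670,345)&(h>.028)&(h<.045),"stand")
rect(reg(565,300,612,328)&(h>.065),"labL"); rect(reg(615,300,670,330)&(h>.065),"labR")
rect(reg(490,240,540,282)&(h>.058),"timer")
c=I[110:220,90:440]; cv2.imwrite("pics/c1.png",cv2.resize(c,(800,251),interpolation=cv2.INTER_CUBIC))
c=I[185:225,340:440]; cv2.imwrite("pics/c2.png",cv2.resize(c,(800,320),interpolation=cv2.INTER_CUBIC))
E
```

```text
ytube 159 c [0.5805 0.3518 0.0114] rect [581.  357.9] [ 57.8 102. ] 0.7 z [0.0059 0.0112 0.017 ]
ycap 39 c [0.5859 0.3211 0.013 ] rect [586.9 321.2] [15.  17.9] 20.9 z [0.0082 0.0131 0.019 ]
ptube 164 c [0.4822 0.3705 0.0108] rect [484.7 365.8] [103.6  56. ] 88.5 z [0.0053 0.0105 0.017 ]
cabtop 3482 c [0.65   0.1355 0.0618] rect [651.3 135.8] [131.2 190.6] 1.8 z [0.0577 0.0618 0.0659]
front 427 c [0.4765 0.1305 0.0482] rect [482.  130.2] [ 43.6 182.4] 0.8 z [0.036  0.049  0.0572]
bar 71 c [0.4735 0.1292 0.0359] rect [473.4 129.4] [61.1  6.8] 89.5 z [0.0311 0.0355 0.0422]
floor 1786 c [0.5396 0.1331 0.0088] rect [539.9 133.4] [ 86.1 149.4] 0.9 z [0.0045 0.0088 0.0133]
stand 935 c [ 0.4948 -0.3179  0.0344] rect [ 496.2 -321.3] [172.   50.8] 87.2 z [0.03   0.0343 0.0391]
labL 120 c [ 0.4972 -0.2784  0.0765] rect [ 497.8 -278.2] [61.7 11.1] 86.6 z [0.067  0.0778 0.0813]
labR 121 c [ 0.4931 -0.3615  0.0761] rect [ 493.5 -362.7] [63.7 11. ] 87.2 z [0.0682 0.077  0.0819]
timer 141 c [ 0.6042 -0.157   0.0645] rect [ 604.5 -157.2] [15.7 65.5] 10.8 z [0.0595 0.0643 0.0696]
```

View pics/c2.png

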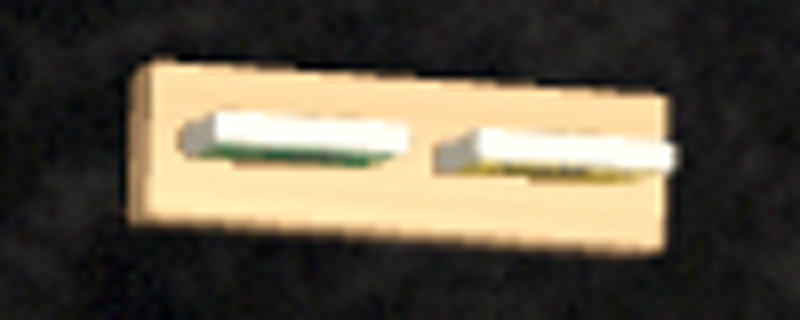

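The crop shows the green card in the left holder and the yellow card in the right one, so the yellow holder is at about (0.4935, -0.362), top z 0.078. All sizes and heights match the given ones. I'm moving towards the tube.

```bash
cat >> h.py <<'E'
def go(x,y,z,yaw=None):
    s=manip.observe(); R=np.array(s["orientation"]); p=np.array(s["position"])
    th=np.degrees(np.arctan2(R[1,0],R[0,0])); d=R.T@(np.array([x,y,z])-p)
    print("t",round(s["t"],2),"pos",np.round(p,4),"yaw",round(th,2),"d/.25",np.round(d/.25,4),"turn",None if yaw is None else round(-(yaw-th)/90,4),"F",np.round(s["contact_force"],1),"w",round(s["width"],4),"g",round(s["gripper_force"],1))
E
python3 -m creep '{"xyz":[[0.88,-1,0],[0.88,-1,0],[0.88,-1,0],[0.88,-1,0],[0.88,-1,0],[0.88,-1,0],[0.88,-1,0],[0.88,-1,0],[0.88,-1,0],[0.88,-1,0]],"turn":[-0.81,-0.81,-0.81,-0.81,-0.81,-0.81,-0.81,-0.81,-0.81,-0.81],"gripper":[1,1,1,1,1,1,1,1,1,1]}'
python3 -c "
from h import *
go(.56,.34,.22,100)"
```

```text
t: 0.93
position: [0.3769, -0.2556, 0.2313]
orientation: [[-0.157, 0.988, -0.0], [0.988, 0.157, -0.0], [-0.0, -0.0, -1.0]]
contact_force: [-0.5, -0.3, -0.5]
width: 0.0855
gripper_force: 0.0
t 0.93 pos [ 0.3769 -0.2556  0.2313] yaw 99.02 d/.25 [2.2382 1.0967 0.0446] turn -0.0109 F [-0.5 -0.3 -0.5] w 0.0855 g 0.0
```

```bash

python3 -m creep '{"xyz":[[1,0.6,0],[1,0.6,0],[1,0.6,0],[1,0.6,0],[1,0.6,0],[1,0.6,0],[1,0.6,0]],"turn":[0,0,0,0,0,0,0],"gripper":[1,1,1,1,1,1,1]}' >/dev/null
python3 -m creep '{"xyz":[[1,0.4,0],[1,0.4,0],[1,0.4,0],[1,0.4,0],[1,0.4,0],[1,0.4,0],[1,0.4,0]],"turn":[0,0,0,0,0,0,0],"gripper":[1,1,1,1,1,1,1]}' >/dev/null
python3 -m creep '{"xyz":[[0.24,0.1,0],[0.24,0.1,0],[0.24,0.1,0],[0.24,0.1,0],[0.24,0.1,0],[0.24,0.1,0]],"turn":[0,0,0,0,0,0],"gripper":[1,1,1,1,1,1]}' >/dev/null
python3 - <<'E'
from h import *
go(.58,.354,.1,100)
c=cap("wrist");save(c,"w1");print(np.round(c["cam_to_world"],3),c["K"][0,0])
E
```

```text
t 2.6 pos [0.5677 0.3333 0.2309] yaw 98.19 d/.25 [0.0761 0.0605 0.5236] turn -0.0201 F [-0.1 -0.7  0.1] w 0.0853 g 0.0
[[ 0.99   0.136  0.043  0.556]
 [ 0.142 -0.942 -0.304  0.411]
 [-0.001  0.307 -0.952  0.373]
 [ 0.     0.     0.     1.   ]] 293.5943854462894
```

View pics/w1.png

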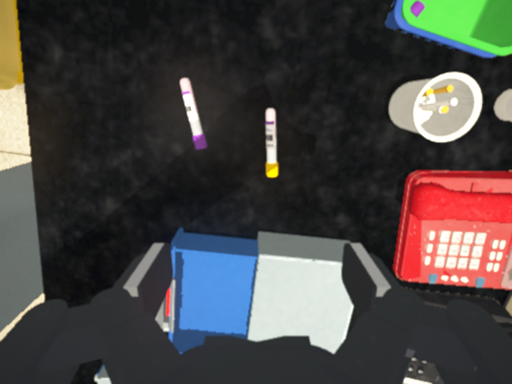

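The wrist view shows the yellow tube from its tail at (270,108) to its cap at (272,178), and the purple tube clear of it at (193,115).

```bash
python3 - <<'E'
from h import *
d=np.load("pics/w1.npz"); I=d["pixels"]; P=d["P"]; H=cv2.cvtColor(I,cv2.COLOR_BGR2HSV)
m=np.zeros(I.shape[:2],bool); m[98:188,255:288]=1; m&=(P[...,2]>.005)&(I.max(-1)>80)
q=P[m]; r=cv2.minAreaRect((q[:,:2]*1000).astype(np.float32)); print(len(q),q.mean(0),r,np.percentile(q[:,2],[5,50,95]))
vx,vy,x0,y0=cv2.fitLine((q[:,:2]).astype(np.float32),cv2.DIST_HUBER,0,.01,.01).ravel(); t=(q[:,:2]-[x0,y0])@[vx,vy]; print(vx,vy,x0,y0,np.percentile(t,[1,99]),"mid",np.array([x0,y0])+np.mean(np.percentile(t,[1,99]))*np.array([vx,vy]))
go(.583,.353,.1,96)
E
```

```text
675 [0.58103837 0.35695741 0.01162446] ((581.6675415039062, 357.6807556152344), (14.182098388671875, 82.37354278564453), 9.627814292907715) [0.00826691 0.01182529 0.01464586]
0.18318345 -0.9830787 0.58103836 0.3569574 [-0.04096581  0.03987547] mid [0.58093849 0.35749335]
t 2.65 pos [0.5678 0.3333 0.2312] yaw 98.18 d/.25 [0.0703 0.0714 0.5245] turn 0.0242 F [-0.   0.4 -0.6] w 0.0851 g 0.0
```

```bash

python3 -m creep '{"xyz":[[0.088,0.066,0.4],[0.088,0.066,0.6],[0.088,0.066,0.75],[0.088,0.066,0.82],[0.088,0.066,0.86],[0.088,0.066,0.89],[0.088,0.066,0.905],[0.088,0.066,0.905]],"turn":[-0.026,-0.026,-0.026,-0.026,-0.026,-0.026,-0.026,-0.026],"gripper":[1,1,1,1,1,0.7,0.6,0.6]}'
python3 -c "
from h import *
go(.581,.3575,.004,100.5)"
python3 -m creep '{"xyz":[[0,0,0],[0,0,0],[0,0,0],[0,0,0],[0,0,0],[0,0,0],[0,0,0],[0,0,0],[0,0,0],[0,0,0]],"turn":[0,0,0,0,0,0,0,0,0,0],"gripper":[0,0,0,0,0,0,0,0,0,0]}' 25
```

```text
t: 3.32
position: [0.5807, 0.3586, 0.005]
orientation: [[-0.184, 0.983, -0.001], [0.983, 0.184, -0.001], [-0.001, -0.001, -1.0]]
contact_force: [0.3, -0.2, 0.9]
width: 0.0522
gripper_force: 0.0
t 3.32 pos [0.5807 0.3586 0.005 ] yaw 100.6 d/.25 [-0.0044  0.0004  0.0038] turn 0.0011 F [ 0.3 -0.2  0.9] w 0.0522 g 0.0
t: 4.15
position: [0.582, 0.3603, 0.0077]
orientation: [[-0.185, 0.983, 0.003], [0.983, 0.185, 0.002], [0.001, 0.004, -1.0]]
contact_force: [-1.2, -1.2, 6.3]
width: 0.01
gripper_force: 24.7
```

```bash

python3 -m creep '{"xyz":[[0,0,0],[0,0,0],[0,0,0.006],[0,0,0.012],[0,0,0.012],[0,0,0.012]],"turn":[0,0,0,0,0,0],"gripper":[0.4,0.4,0.4,0.4,0.4,0.4]}'
python3 -c "
from h import *
go(.581,.3575,.002,100.5);save(cap('wrist'),'w2')"
```

```text
t: 4.65
position: [0.5802, 0.3592, 0.0015]
orientation: [[-0.185, 0.983, -0.001], [0.983, 0.185, -0.001], [-0.0, -0.001, -1.0]]
contact_force: [0.2, 0.2, -0.1]
width: 0.0342
gripper_force: 0.0
t 4.65 pos [0.5802 0.3592 0.0015] yaw 100.66 d/.25 [-0.0073  0.0018 -0.0019] turn 0.0017 F [ 0.2  0.2 -0.1] w 0.0342 g 0.0
```

View pics/w2.png

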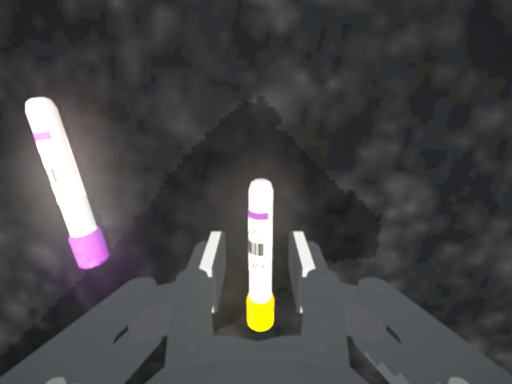

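The tube (260,180 to 260,330) lies centred between the pads at about its middle. Closing again 3 mm lower.

```bash

python3 -m creep '{"xyz":[[0,0,0],[0,0,0],[0,0,0],[0,0,0],[0,0,0],[0,0,0],[0,0,0],[0,0,0]],"turn":[0,0,0,0,0,0,0,0],"gripper":[0,0,0,0,0,0,0,0]}' 25
python3 -m creep '{"xyz":[[0,0,-0.02],[0,0,-0.05],[0,0,-0.1],[0,0,-0.2],[0,0,-0.35],[0,0,-0.45],[0,0,-0.45]],"turn":[0,0,0,0,0,0,0],"gripper":[0,0,0,0,0,0,0]}' 25
python3 -c "
from h import *
go(.534,.133,.115,90);save(cap('wrist'),'w3')"
```

```text
t: 5.37
position: [0.5806, 0.3595, 0.002]
orientation: [[-0.185, 0.983, 0.0], [0.983, 0.185, -0.0], [-0.0, 0.0, -1.0]]
contact_force: [0.3, -0.7, -0.1]
width: 0.0105
gripper_force: 25.6
t: 5.95
position: [0.5839, 0.3629, 0.123]
orientation: [[-0.185, 0.983, 0.011], [0.983, 0.185, 0.008], [0.005, 0.012, -1.0]]
contact_force: [0.3, 0.7, 0.3]
width: 0.0106
gripper_force: 25.6
t 5.95 pos [0.5839 0.3629 0.123 ] yaw 100.65 d/.25 [-0.867  -0.3663  0.0229] turn 0.1183 F [0.3 0.7 0.3] w 0.0106 g 25.6
```

View pics/w3.png

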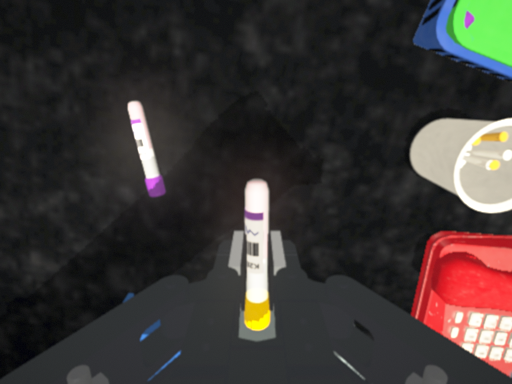

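The tube is held at (257,255), and the purple tube is undisturbed. On to the drawer.

```bash

python3 -m creep '{"xyz":[[-0.3,-0.1,0],[-0.6,-0.2,0],[-0.87,-0.34,0],[-0.87,-0.34,0],[-0.87,-0.34,0],[-0.87,-0.34,0],[-0.87,-0.34,0],[-0.87,-0.34,0],[-0.87,-0.34,0]],"turn":[0.096,0.096,0.096,0.096,0.096,0.096,0.096,0.096,0.096],"gripper":[0,0,0,0,0,0,0,0,0]}'
python3 -c "
from h import *
go(.537,.1317,.014,92)
c=cap('top');save(c,'t1')
I=c['pixels'][100:240,150:300]; cv2.imwrite('pics/t1c.png',cv2.resize(I,(640,597)))"
```

```text
t: 6.75
position: [0.5372, 0.1309, 0.1147]
orientation: [[-0.036, 0.999, 0.0], [0.999, 0.036, 0.001], [0.001, 0.0, -1.0]]
contact_force: [0.0, 0.7, -1.0]
width: 0.0106
gripper_force: 25.6
t 6.75 pos [0.5372 0.1309 0.1147] yaw 92.04 d/.25 [ 0.0031 -0.0006  0.4028] turn 0.0005 F [ 0.   0.7 -1. ] w 0.0106 g 25.6
```

View pics/t1c.png

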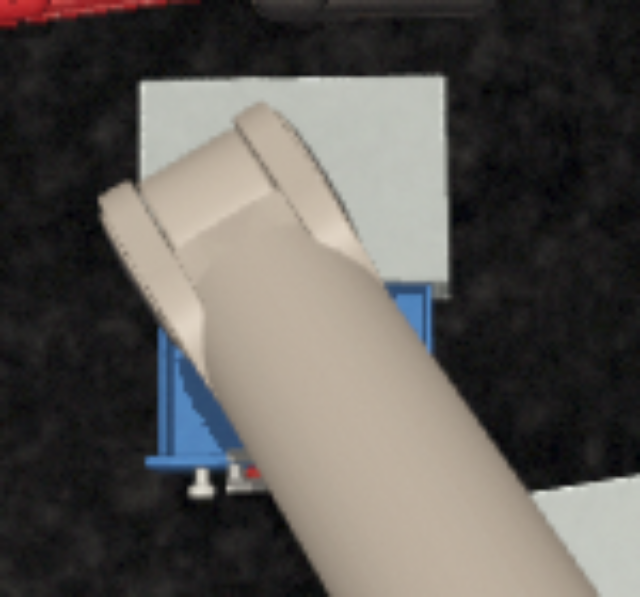

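The arm hides the inside of the drawer in this view, so I'll rely on the earlier measurements, which agree with each other. Lowering.

```bash

python3 -m creep '{"xyz":[[0.003,0,0.15],[0.003,0,0.27],[0.003,0,0.33],[0.003,0,0.36],[0.003,0,0.38],[0.003,0,0.395],[0.003,0,0.4],[0.003,0,0.4],[0.003,0,0.4]],"turn":[0,0,0,0,0,0,0,0,0],"gripper":[0,0,0,0,0,0,0,0,0]}'
```

```text
t: 7.55
position: [0.538, 0.131, 0.0154]
orientation: [[-0.035, 0.999, 0.002], [0.999, 0.035, 0.0], [0.0, 0.002, -1.0]]
contact_force: [0.3, -0.3, -0.1]
width: 0.0107
gripper_force: 25.6
```

```bash

python3 -c "
from h import *
go(.537,.1317,.014,92)"
```

```text
t 7.55 pos [0.538  0.131  0.0154] yaw 92.02 d/.25 [ 0.0028 -0.0038  0.0057] turn 0.0002 F [ 0.3 -0.3 -0.1] w 0.0107 g 25.6
```

```bash

python3 -m creep '{"xyz":[[0,0,0.006],[0,0,0.012],[0,0,0.012]],"turn":[0,0,0],"gripper":[0,0,0]}'
python3 -m creep '{"xyz":[[0,0,0],[0,0,0],[0,0,0],[0,0,0],[0,0,0]],"turn":[0,0,0,0,0],"gripper":[0.3,0.3,0.3,0.3,0.3]}'
python3 -m creep '{"xyz":[[0,0,-0.03],[0,0,-0.1],[0,0,-0.2],[0,0,-0.35],[0,0,-0.45],[0,0,-0.6],[0,0,-0.6],[0,0,-0.6]],"turn":[0,0,0,0,0,0,0,0],"gripper":[0.3,0.3,0.3,0.3,0.3,0.4,0.5,0.5]}'
python3 -c "
from h import *
c=cap('wrist');save(c,'w4');go(.4935,-.362,.16,87.1)"
```

```text
t: 7.8
position: [0.5372, 0.1306, 0.0116]
orientation: [[-0.035, 0.999, 0.0], [0.999, 0.035, -0.0], [-0.0, 0.0, -1.0]]
contact_force: [-0.4, -0.5, 0.1]
width: 0.0105
gripper_force: 25.6
t: 8.22
position: [0.5372, 0.1307, 0.0116]
orientation: [[-0.035, 0.999, 0.0], [0.999, 0.035, -0.0], [-0.0, 0.0, -1.0]]
contact_force: [0.6, 0.8, 0.6]
width: 0.0256
gripper_force: 0.0
t: 8.88
position: [0.5389, 0.1314, 0.1645]
orientation: [[-0.035, 0.999, 0.006], [0.999, 0.035, 0.001], [0.001, 0.006, -1.0]]
contact_force: [0.2, 0.2, -0.2]
width: 0.0428
gripper_force: 0.0
t 8.93 pos [0.5375 0.1307 0.1625] yaw 92.01 d/.25 [-1.9635 -0.2448  0.0102] turn 0.0545 F [ 0.8 -0.1 -0.3] w 0.0426 g 0.0
```

View pics/w4.png

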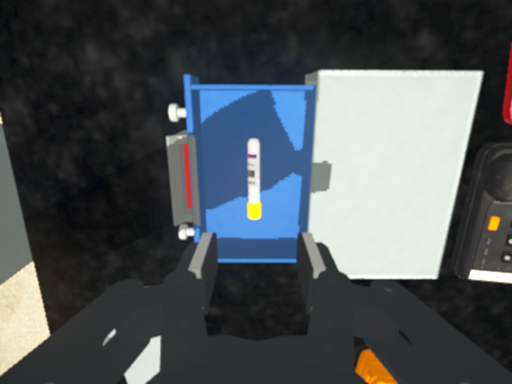

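The yellow tube lies in the drawer at (254,180) and has been let go. The label slot with its red bar is at (187,177). I'll measure the slot from this view.

```bash
python3 - <<'E'
from h import *
d=np.load("pics/w4.npz"); I=d["pixels"]; P=d["P"]; H=cv2.cvtColor(I,cv2.COLOR_BGR2HSV)
m=np.zeros(I.shape[:2],bool); m[130:225,160:205]=1
b=m&((H[...,0]<8)|(H[...,0]>172))&(H[...,1]>150)
q=P[b]; print("bar",len(q),q.mean(0),cv2.minAreaRect((q[:,:2]*1000).astype(np.float32)),np.percentile(q[:,2],[5,50,95]))
for r in (150,165,180,195,205): print(r,[(c,round(P[r,c,0]*1000),round(P[r,c,2]*1000),I[r,c].tolist()) for c in range(166,206,2)])
g=m&(P[...,2]>.045)&(H[...,1]<60); q=P[g]; print("grey",len(q),q.mean(0),cv2.minAreaRect((q[:,:2]*1000).astype(np.float32)))
k=P[...,2]>.055; k[:, :310]=0; k[:,490:]=0; k[:60]=0;k[270:]=0; q=P[k]; print("cab",cv2.minAreaRect((q[:,:2]*1000).astype(np.float32)),np.median(q[:,2]))
E
```

```text
bar 249 [nan nan nan] ((nan, nan), (0.0, 0.0), 0.0) [nan nan nan]
150 [(166, 443, -1, [54, 55, 54]), (168, 461, 55, [113, 116, 115]), (170, 463, 56, [114, 118, 116]), (172, 464, 54, [114, 117, 115]), (174, 465, 51, [114, 118, 116]), (176, 467, 50, [114, 118, 116]), (178, 468, 47, [112, 116, 115]), (180, 469, 44, [108, 111, 109]), (182, 469, 36, [104, 107, 119]), (184, 470, 36, [61, 62, 198]), (186, 472, 36, [49, 49, 211]), (188, 474, 36, [98, 87, 150]), (190, 479, 49, [116, 117, 113]), (192, 482, 53, [116, 119, 117]), (194, 483, 54, [120, 122, 119]), (196, 483, 41, [118, 94, 78]), (198, 483, 32, [121, 81, 51]), (200, 483, 22, [122, 81, 51]), (202, 483, 12, [129, 85, 54]), (204, 484, 7, [137, 89, 57])]
165 [(166, 442, 0, [33, 31, 31]), (168, 444, 0, [82, 84, 83]), (170, 462, 55, [116, 120, 119]), (172, 464, 55, [115, 117, 116]), (174, 465, 52, [114, 117, 115]), (176, 466, 51, [114, 116, 115]), (178, 468, 49, [113, 117, 115]), (180, 469, 47, [110, 114, 113]), (182, 469, 40, [107, 110, 107]), (184, 469, 32, [87, 89, 157]), (186, 472, 35, [48, 50, 211]), (188, 473, 35, [65, 59, 197]), (1
[... 1749 characters left out ...]
117, 115]), (180, 468, 49, [112, 117, 115]), (182, 469, 47, [113, 117, 116]), (184, 471, 46, [109, 112, 110]), (186, 470, 37, [104, 106, 119]), (188, 472, 35, [60, 62, 199]), (190, 474, 37, [54, 51, 207]), (192, 478, 47, [107, 98, 136]), (194, 481, 51, [117, 119, 116]), (196, 484, 55, [118, 121, 119]), (198, 486, 55, [120, 117, 113]), (200, 484, 38, [121, 85, 60]), (202, 484, 28, [122, 82, 54]), (204, 484, 15, [125, 83, 55])]
grey 1816 [0.47172903 0.13552971 0.05154523] ((473.4365234375, 132.2956085205078), (25.151412963867188, 86.04953002929688), 1.904545545578003)
cab ((637.8787841796875, 143.02560424804688), (156.90628051757812, 179.9085693359375), 1.4200639724731445) 0.061664934592559645
```

```bash

python3 -m creep '{"xyz":[[-1,-0.12,0],[-1,-0.12,0],[-1,-0.12,0],[-1,-0.12,0],[-1,-0.12,0],[-1,-0.12,0],[-1,-0.12,0],[-1,-0.12,0]],"turn":[0.054,0.054,0.054,0.054,0.054,0.054,0.054,0.054],"gripper":[0.6,0.6,0.6,0.6,0.6,0.6,0.6,0.6]}' >/dev/null
python3 -m creep '{"xyz":[[-0.96,-0.04,0],[-0.96,-0.04,0],[-0.96,-0.04,0],[-0.96,-0.04,0],[-0.96,-0.04,0],[-0.96,-0.04,0],[-0.96,-0.04,0],[-0.96,-0.04,0],[-0.96,-0.04,0]],"turn":[0,0,0,0,0,0,0,0,0],"gripper":[0.6,0.6,0.6,0.6,0.6,0.6,0.6,0.6,0.6]}' >/dev/null
python3 - <<'E'
from h import *
d=np.load("pics/w4.npz"); I=d["pixels"]; P=d["P"]; H=cv2.cvtColor(I,cv2.COLOR_BGR2HSV)
m=np.zeros(I.shape[:2],bool); m[130:230,160:205]=1; m&=~np.isnan(P[...,0])
b=m&((H[...,0]<8)|(H[...,0]>172))&(H[...,1]>150)
q=P[b]; print("bar",q.mean(0),cv2.minAreaRect((q[:,:2]*1000).astype(np.float32)),np.median(q[:,2]))
g=m&(P[...,2]>.048)&(P[...,2]<.06)&(H[...,1]<40); q=P[g]; print("grey y",np.percentile(q[:,1],[1,50,99]),"x",np.percentile(q[:,0],[1,50,99]),"wall zmax",np.percentile(q[:,2],[50,95]))
s=(H[...,0]>95)&(H[...,0]<125)&(H[...,1]>100)&(P[...,2]>.038)&(P[...,2]<.06)&(P[...,0]>.5)&(P[...,0]<.57)
q=P[s]; print("sides y",np.percentile(q[:,1],[1,99]), q[q[:,1]>.13].mean(0),q[q[:,1]<.13].mean(0))
c=cap("wrist");save(c,"w5");go(.4935,-.362,.052,87.1)
E
```

```text
bar [0.47250357 0.13445922 0.03576391] ((471.91265869140625, 133.32176208496094), (5.185626983642578, 62.92030715942383), 1.566688895225525) 0.035760756925314
grey y [0.09271326 0.13616273 0.1740734 ] x [0.46074947 0.4669362  0.48579461] wall zmax [0.05316334 0.05589285]
sides y [0.0509911  0.21951983] [0.53623276 0.21696921 0.04929089] [0.53579291 0.05437138 0.04594072]
t 10.4 pos [ 0.4951 -0.356   0.1609] yaw 87.39 d/.25 [-0.0252 -0.0051  0.4355] turn 0.0032 F [0.7 0.  0.1] w 0.0514 g 0.0
```

View pics/w5.png

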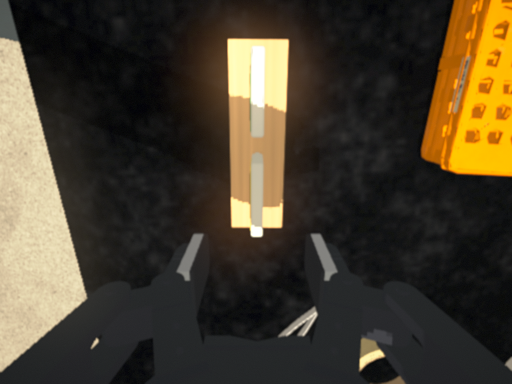

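The yellow holder is at (257,195) in the wrist view, the slot nearer the robot's right, with the stand lined up with the tool. Measuring it from here.

```bash
python3 - <<'E'
from h import *
d=np.load("pics/w5.npz"); I=d["pixels"]; P=d["P"]
m=np.zeros(I.shape[:2],bool); m[148:242,240:275]=1; m&=(P[...,2]>.07)&(P[...,2]<.09)
q=P[m]; print(len(q),q.mean(0),cv2.minAreaRect((q[:,:2]*1000).astype(np.float32)),np.median(q[:,2]))
print(np.percentile(q[:,1],[1,99]),cv2.fitLine(q[:,:2].astype(np.float32),cv2.DIST_HUBER,0,.01,.01).ravel())
m=np.zeros(I.shape[:2],bool); m[30:232,220:300]=1; m&=(P[...,2]>.028)&(P[...,2]<.042)
q=P[m]; print("stand",cv2.minAreaRect((q[:,:2]*1000).astype(np.float32)),np.median(q[:,2]))
E
```

```text
937 [ 0.49337757 -0.35785939  0.07714923] ((493.3825988769531, -359.6845703125), (63.38782501220703, 10.177777290344238), 86.9275894165039) 0.07750738962001957
[-0.39034844 -0.32837654] [ 0.05466127  0.99850494  0.49337757 -0.35785937]
stand ((495.71978759765625, -318.3294982910156), (170.45066833496094, 50.125301361083984), 86.7979507446289) 0.0337714480175651
```

```bash

python3 -m creep '{"xyz":[[-0.02,-0.006,0.12],[-0.02,-0.006,0.24],[-0.02,-0.006,0.33],[-0.02,-0.006,0.38],[-0.02,-0.006,0.42],[-0.02,-0.006,0.434],[-0.02,-0.006,0.434],[-0.02,-0.006,0.434]],"turn":[0.005,0.005,0.005,0.005,0.005,0.005,0.005,0.005],"gripper":[0.6,0.6,0.6,0.6,0.6,0.5,0.4,0.4]}'
python3 -m creep '{"xyz":[[0,0,0],[0,0,0],[0,0,0],[0,0,0],[0,0,0],[0,0,0],[0,0,0],[0,0,0],[0,0,0]],"turn":[0,0,0,0,0,0,0,0,0],"gripper":[0,0,0,0,0,0,0,0,0]}' 60
```

```text
t: 11.07
position: [0.4934, -0.3644, 0.0542]
orientation: [[0.057, 0.998, 0.002], [0.998, -0.057, -0.001], [-0.001, 0.002, -1.0]]
contact_force: [-0.2, 0.2, -0.1]
width: 0.0342
gripper_force: 0.0
t: 11.82
position: [0.4931, -0.3648, 0.0543]
orientation: [[0.058, 0.998, 0.002], [0.998, -0.058, -0.001], [-0.001, 0.002, -1.0]]
contact_force: [-0.6, -0.9, 6.6]
width: 0.0089
gripper_force: 60.6
```

```bash

python3 -m creep '{"xyz":[[0,0,-0.01],[0,0,-0.04],[0,0,-0.08],[0,0,-0.13],[0,0,-0.2],[0,0,-0.3],[0,0,-0.4],[0,0,-0.44],[0,0,-0.44],[0,0,-0.44]],"turn":[0,0,0,0,0,0,0,0,0,0],"gripper":[0,0,0,0,0,0,0,0,0,0]}'
python3 -c "
from h import *
c=cap('wrist');save(c,'w6');go(.4735,.128,.165,91.9)"
```

```text
t: 12.65
position: [0.4919, -0.3643, 0.1633]
orientation: [[0.058, 0.998, -0.0], [0.998, -0.058, -0.0], [-0.0, -0.0, -1.0]]
contact_force: [-0.5, -0.0, 0.0]
width: 0.0089
gripper_force: 59.7
t 12.7 pos [ 0.4912 -0.3639  0.1621] yaw 86.69 d/.25 [ 1.9604 -0.1844 -0.0097] turn -0.0579 F [-0.5  1.1 -0.6] w 0.0086 g 59.7
```

View pics/w6.png

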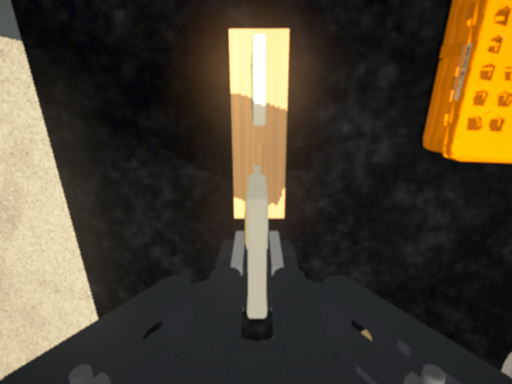

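The yellow holder is drawn out and held straight at (257,240), and the green one stays in the stand. Moving to above the slot.

```bash

python3 -m creep '{"xyz":[[0.15,-0.012,0],[0.3,-0.03,0],[0.45,-0.045,0],[0.6,-0.06,0],[0.72,-0.07,0],[0.84,-0.08,0],[0.94,-0.088,0],[0.98,-0.092,0],[0.98,-0.092,0],[0.98,-0.092,0]],"turn":[-0.058,-0.058,-0.058,-0.058,-0.058,-0.058,-0.058,-0.058,-0.058,-0.058],"gripper":[0,0,0,0,0,0,0,0,0,0]}'
python3 - <<'E'
from h import *
go(.4735,.128,.165,91.9)
d=np.load("pics/w6.npz"); I=d["pixels"]; P=d["P"]
m=np.zeros(I.shape[:2],bool); m[160:325,235:285]=1; m&=(P[...,2]>.16)&(P[...,2]<.2)
q=P[m]; print(len(q),cv2.minAreaRect((q[:,:2]*1000).astype(np.float32)),np.percentile(q[:,2],[5,50,95]),np.percentile(q[:,1],[1,99]))
for a,b in((165,185),(300,318)):
    mm=m.copy(); mm[:a]=0; mm[b:]=0; print(P[mm].mean(0))
E
```

```text
t: 13.53
position: [0.4828, -0.1193, 0.1622]
orientation: [[-0.034, 0.999, -0.002], [0.999, 0.034, -0.0], [-0.0, -0.002, -1.0]]
contact_force: [0.0, 0.5, -0.4]
width: 0.0088
gripper_force: 59.8
t 13.53 pos [ 0.4828 -0.1193  0.1622] yaw 91.93 d/.25 [ 0.9897 -0.004  -0.0117] turn 0.0003 F [ 0.   0.5 -0.4] w 0.0088 g 59.8
3988 ((493.6702880859375, -359.17047119140625), (24.23465919494629, 64.14729309082031), 6.373126029968262) [0.1704293  0.18655169 0.19807308] [-0.38935765 -0.32769475]
[ 0.49309045 -0.32800445  0.16319853]
[ 0.48993421 -0.38458983  0.18727703]
```

```bash

python3 -m creep '{"xyz":[[0.15,-0.004,0],[0.3,-0.004,0],[0.45,-0.004,0],[0.6,-0.004,0],[0.72,-0.004,0],[0.84,-0.004,0],[0.94,-0.004,0],[0.99,-0.004,0],[0.99,-0.004,0],[0.99,-0.004,0]],"turn":[0,0,0,0,0,0,0,0,0,0],"gripper":[0,0,0,0,0,0,0,0,0,0]}'
python3 -m creep '{"xyz":[[0,0,0.06],[0,0,0.12],[0,0,0.16],[0,0,0.18],[0,0,0.18],[0,0,0.18]],"turn":[0,0,0,0,0,0],"gripper":[0,0,0,0,0,0]}'
python3 - <<'E'
from h import *
c=cap("wrist");save(c,"w7");cv2.imwrite("pics/w7c.png",cv2.resize(c["pixels"][100:340,100:420],(800,600)))
go(.4735,.128,.078,91.9)
E
```

```text
t: 14.37
position: [0.4748, 0.1271, 0.1626]
orientation: [[-0.032, 0.999, -0.001], [0.999, 0.032, -0.001], [-0.001, -0.001, -1.0]]
contact_force: [0.8, -0.6, -0.1]
width: 0.0088
gripper_force: 59.8
t: 14.87
position: [0.4745, 0.1281, 0.118]
orientation: [[-0.032, 0.999, -0.0], [0.999, 0.032, -0.0], [-0.0, -0.0, -1.0]]
contact_force: [0.3, 0.7, -0.0]
width: 0.0088
gripper_force: 59.8
t 14.92 pos [0.4747 0.1285 0.1185] yaw 91.87 d/.25 [-0.0019 -0.0052  0.1618] turn -0.0004 F [ 0.1  0.3 -0.7] w 0.0085 g 59.8
```

View pics/w7c.png

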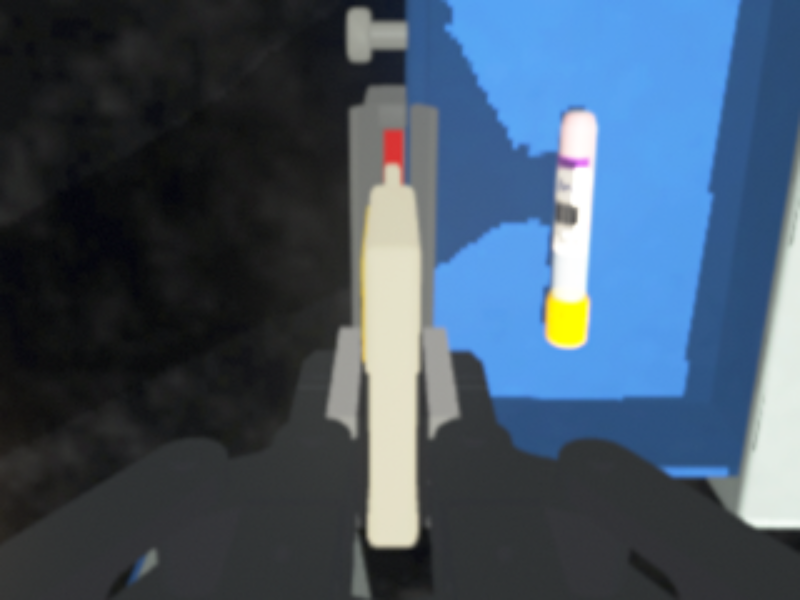

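The blade (392,175) lines up with the red bar (393,147), the card edge faces the -x side, and the tube lies clear in the drawer. I've now viewed 11 pictures, one over the limit of 10, so I won't view any more and will work from numbers.

```bash

python3 -m creep '{"xyz":[[0,-0.004,0.03],[0,-0.004,0.06],[0,-0.004,0.08],[0,-0.004,0.095],[0,-0.004,0.1],[0,-0.004,0.1]],"turn":[0,0,0,0,0,0],"gripper":[0,0,0,0,0,0]}' 80
python3 -c "
from h import *
go(.4735,.128,.078,91.9)"
```

```text
t: 15.42
position: [0.4729, 0.1289, 0.0926]
orientation: [[-0.034, 0.999, -0.001], [0.999, 0.034, -0.0], [-0.0, -0.001, -1.0]]
contact_force: [-0.3, 0.6, 0.7]
width: 0.0087
gripper_force: 83.1
t 15.42 pos [0.4729 0.1289 0.0926] yaw 91.93 d/.25 [-0.0037  0.0023  0.0582] turn 0.0003 F [-0.3  0.6  0.7] w 0.0087 g 83.1
```

Blade is in the slot with no side force. Continuing down to the bar and the stop.

```bash

python3 -m creep '{"xyz":[[0,0,0.012],[0,0,0.024],[0,0,0.032],[0,0,0.032]],"turn":[0,0,0,0],"gripper":[0,0,0,0]}' 80
python3 -m creep '{"xyz":[[0,0,0.008],[0,0,0.016],[0,0,0.024],[0,0,0.024],[0,0,0.024]],"turn":[0,0,0,0,0],"gripper":[0,0,0,0,0]}' 80
```

```text
t: 15.75
position: [0.4729, 0.1288, 0.0846]
orientation: [[-0.034, 0.999, -0.001], [0.999, 0.034, -0.0], [-0.0, -0.001, -1.0]]
contact_force: [0.4, 0.3, -0.8]
width: 0.0083
gripper_force: 83.1
t: 16.17
position: [0.4733, 0.129, 0.0794]
orientation: [[-0.034, 0.999, 0.0], [0.999, 0.034, -0.0], [-0.0, 0.0, -1.0]]
contact_force: [-2.3, -0.4, 5.3]
width: 0.0084
gripper_force: 84.0
```

```bash

python3 -m creep '{"xyz":[[0,0,0.006],[0,0,0.012],[0,0,0.012],[0,0,0.012]],"turn":[0,0,0,0],"gripper":[0,0,0,0]}' 80
python3 -m creep '{"xyz":[[0,0,0.006],[0,0,0.01],[0,0,0.01],[0,0,0.01]],"turn":[0,0,0,0],"gripper":[0,0,0,0]}' 80
```

```text
t: 16.5
position: [0.4733, 0.129, 0.0766]
orientation: [[-0.034, 0.999, 0.0], [0.999, 0.034, -0.001], [-0.001, 0.0, -1.0]]
contact_force: [-1.8, -0.4, 7.7]
width: 0.0081
gripper_force: 84.3
t: 16.83
position: [0.4743, 0.1291, 0.0761]
orientation: [[-0.033, 0.999, 0.002], [0.999, 0.033, -0.002], [-0.002, 0.002, -1.0]]
contact_force: [-4.9, -2.2, 22.4]
width: 0.0084
gripper_force: 86.7
```

```bash

python3 -m creep '{"xyz":[[0,-0.004,0],[0,-0.004,0],[0,-0.004,0],[0,-0.004,0]],"turn":[0,0,0,0],"gripper":[0,0,0,0]}' 80
python3 - <<'E'
from h import *
go(.4735,.128,.078,91.9)
c=cap("wrist");save(c,"w8");P=pts(c);I=c["pixels"];H=cv2.cvtColor(I,cv2.COLOR_BGR2HSV)
y=(H[...,0]>20)&(H[...,0]<33)&(H[...,1]>200)&(P[...,0]>.49)&(P[...,0]<.6); print("cap",np.nanmean(P[y],0),y.sum())
w=(P[...,2]>.095)&(P[...,2]<.106)&(abs(P[...,0]-.474)<.008)&(P[...,1]>.12); q=P[w]; print("top",len(q),np.median(q[:,2]),np.percentile(q[:,1],99),np.median(q[:,0]))
g=(H[...,1]<60)&(P[...,2]>.051)&(P[...,2]<.06)&(P[...,1]>.15)&(P[...,1]<.19)&(abs(P[...,0]-.474)<.016); q=P[g]; print("lip",len(q),np.percentile(q[:,0],[2,98]),np.percentile(q[:,2],95))
k=(P[...,2]>.056)&(P[...,2]<.068)&(P[...,0]>.56)&(P[...,0]<.7)&(abs(P[...,1]-.15)<.05); print("cab edge x",np.percentile(P[k][:,0],1))
E
```

```text
t: 17.17
position: [0.474, 0.1291, 0.0762]
orientation: [[-0.033, 0.999, 0.004], [0.999, 0.033, -0.001], [-0.001, 0.003, -1.0]]
contact_force: [-4.1, -3.7, 19.9]
width: 0.0082
gripper_force: 86.1
t 17.17 pos [0.474  0.1291 0.0762] yaw 91.9 d/.25 [-0.0043 -0.0022 -0.0074] turn 0.0 F [-4.1 -3.7 19.9] w 0.0082 g 86.1
cap [0.53684735 0.09585985 0.02251207] 315
top 2108 0.09952242035468395 0.16547970472446077 0.47288597841219915
lip 773 [0.46138999 0.48575204] 0.05602447881888135
cab edge x 0.584936206573273
```

```bash

python3 -m creep '{"xyz":[[0,-0.002,0],[0,-0.002,0],[0,-0.002,0],[0,-0.002,0],[0,-0.002,0],[0,-0.002,0]],"turn":[0,0,0,0,0,0],"gripper":[0,0,0,0,0,0]}' 80
python3 -c "
from h import *
d=np.load('pics/t0.npz')['P'];c=cap('top');P=pts(c)
for n,(u0,v0,u1,v1) in dict(timer=(314,152,346,182),ptube=(109,195,154,218),green=(362,192,390,210)).items():
    print(n,np.nanmax(abs(np.nanmean(P[v0:v1,u0:u1],(0,1))-np.nanmean(d[v0:v1,u0:u1],(0,1)))))"
```

```text
t: 17.72
position: [0.4739, 0.1291, 0.0761]
orientation: [[-0.033, 0.999, 0.004], [0.999, 0.033, -0.001], [-0.001, 0.004, -1.0]]
contact_force: [-1.9, -2.9, 19.8]
width: 0.0083
gripper_force: 86.0
timer 0.0002569920844289718
ptube 0.00012029104881844388
green 0.00010780895721829165
```

Force is steady at 20 N, well above the 8.4 N spring. The bystanders and the drawer have not moved, so I'm handing in.

```bash
python3 -c "
from cell import manip
print(manip.job_done())"
```

```text
the job is handed in; nothing more can be done
None
```

The job is handed in at about 18 s: the yellow-capped tube lies released in the open drawer, and the yellow holder is still gripped and pressed against the stop at about 20 N. The bystanders and drawer had not moved. I viewed 11 pictures, one over the limit of 10.

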